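Zero the burrs of a bench sample mill, back off four clicks and lock the setting

ROBOT

A 6-joint arm with a two-finger parallel gripper is mounted at the origin on a cart in front of the work surface, level with it; the furniture and walls round the work are solid. World frame = base frame: x ahead of the robot, y to its left, z up, the work surface at z = 0. Lengths are in m, angles in degrees, forces in N, time in s.
With the tool pointing down it reaches from about 0.375 to 0.9 m from the base axis. Payload 3.1 kg.
Tool frame: the origin (TCP) lies at the very end of the fingers, on their centre line; the grasp point (between the pads) lies bot.grip_point_offset behind it (bot.grip_point_offset is the distance from the TCP to the grasp point, in m); z points along the fingers, y is the line along which they close (so a half turn about z gives the same grasp; the last joint's range is limited). The gripper opens to 87 mm and grips with 3 to 60 N. Pads are 19 mm wide; open, the fingers measure 117 mm over their backs; the gripper's body (75 mm by 190 mm) begins 51 mm behind the grasp point.
Start: joints at [-86.03, 30.224, 82.088, -0, 67.689, -10.227], TCP at [0.153, -0.606, 0.223] pointing down, gripper open.
Joint ranges: [-176.69, 176.69], [-43.24, 126.21], [12.49, 139.97], [-82, 262], [0, 151.66], [-163.58, 163.58]. Speed limits (degrees/s): [159.86, 159.86, 180, 180, 180, 180].

INTERFACE

Orientations are given as a 3x3 rotation matrix whose columns are the frame's x, y, z axes.
In Python, from rig import bot, viewer, ticket gives the robot as it stands.
- The arm moves only by the tool servo_tool, never from a script. Its argument "targets" is a list of rows, each an object with "offset": the shift along the tool's x, y, z in m, a list of three; "dr": the turn, a rotation vector about the tool's x, y, z in degrees, a list of three. In form: [{"offset": [x, y, z], "dr": [ax, ay, az]}, ...]. A call has 1 to 20 rows; each row is the pose to reach, as a shift and turn from the pose commanded when the call began, along the tool's axes at that moment; what a row does not reach only later rows make up. A row lasts 1/12 s, in which the tool goes at most 41.7 mm and 7.16 degrees, less where a joint would pass 70% of its speed; a pose out of reach is approached as far as the arm can. A call with a gripper value outside its range is refused whole. "gripper" is the gripper command: -1 is fully open, 1 is shut, values between are in proportion, set as the call begins (left out, the last holds). The fingers move at their own pace and stop on an object; the grip force is fixed at half the most. Time passes only in rows, so rows that repeat a pose let the fingers close. It gives the time, the measured TCP pose, the force, the opening and the grip force at its end, in the units of the state.
- bot.read_state(): the state, without advancing time (a new reading comes with each control period).
- viewer.capture(name): name is "side" or "top"; returns a dict with "color" (480x640x3 uint8, red, green, blue), "camera_matrix" (3x3 intrinsics, pixels), "R" (3x3) and "t" (3): a world point X has camera coordinates R X + t. Camera axes: x right, y down, z forward; pixel columns grow to the right and rows downward; lengths in m; the calibration is good to about 2 mm. A picture is of the moment at which its call begins. There is no depth.
- ticket.hand_in(): hands the job in; it is judged then, once.
The state is a dict: "time_s": time; "joint_positions": joint angles; "qvel": joint speeds; "tau": joint torques, N m; "position": TCP position; "tcp_rot": TCP orientation; "force": force on the tool from outside, world axes, zero at the start; "moment": the same for the moment, N m; "opening": opening from 0.0 (shut) to 1.0 (fully open); "grasp_force": force on a finger pad.
Only numpy, scipy, OpenCV 4.12 (cv2) and the standard library are available. Lean on these libraries where they do the work, as an engineer would, in place of code of your own. Each camera call takes 0.05 s, during which the arm holds its last target. There are 200 camera calls.

TASK

Set the grind of the bench sample mill: turn the black knurled adjusting ring clockwise until you feel the burrs just touch, without forcing them together, then back it off four clicks (a sixth of a turn) from where they touched. Then slide the red-knobbed lock bolt fully home towards the ring so that the setting is held, let go, and leave the things around the mill undisturbed.

Things in the scene. Friction and masses are not known exactly. Their poses are not given: they have to be found in the camera images.
- ring (a joint): angle of the adjusting ring against the mill, rad: it falls as the ring turns clockwise seen from above (closing the burrs) and grows counter-clockwise (opening). 24 clicks a turn, 0.262 rad each, made by a spring plunger; let go, it settles in a click, at a multiple of 0.262, unless left midway. A click takes about 0.2 N m to pass. It starts between -0.33 and 0.07, burrs apart. The thread sinks 0.05 mm a click
- ring_grip (a point): point on the ring's upright axis at the height to grip it, 144 mm above the worktop. The grip is a black knurled barrel, 54 mm in diameter, 48 mm tall, from 30 mm below this point to 18 mm above it. Under it the steel index ring is 81 mm across; fingertips beside the barrel are free down to 23 mm below this point
- bolt (a joint): travel of the lock bolt, m: 0 drawn back, 0.009 fully home with its nose between two index pins. About 2 N of friction; it stays where it is left and starts at 0 to 0.002. If the ring is not in a click the nose meets a pin at about 0.005 and stops or pushes the ring aside. While it is in, the ring cannot be turned
- bolt_knob (a point): centre of the lock bolt's red upright round knob, 14 mm in diameter, 24 mm tall, 125 mm above the worktop; 91 mm in front of the ring's axis when drawn back, 82 mm when home. It slides home straight towards the ring's axis, along the mill's +x. Push it from its outer side with a finger or pinch it. The bar under it is 11 mm wide, its top 11 mm below this point
- mill: bench sample mill, fixed: white motor base 170 x 120 x 70 mm, aluminium grinding head 114 mm across on top. Origin on the worktop under the ring's axis; x from the lock bolt (front) to the ring's axis, y to the outlet chute (left), z up. The bolt's guide in front of the ring reaches 120 mm above the worktop, the plunger housing (rear right) 119 mm
- upper_burr (a point): lower face of the upper burr, which the ring carries inside the head, unseen; good to 1 mm only, useless for clicks of 0.05 mm. It meets the lower burr at a ring angle between -1.35 and -0.65 that changes with wear and can only be felt: from there the turning torque rises steeply, about 5 N m per rad on top of the clicks. Stay under 0.5 N m, or the burrs are forced
- lower_burr (a point): top face of the lower burr, hidden; reading good to about 1 mm only. The gap is the height of upper_burr above lower_burr. The touch lies mostly between two clicks; four clicks back means the click nearest to 60 degrees (1.05 rad) from where the touch began: a gap of 0.2 mm
- beaker: glass beaker, 52 mm across and 68 mm tall, under the outlet chute at the mill's left; leave alone. Origin under its centre
- hopper: the mill's steel feed hopper, taken off and standing upside down, 94 mm across and 78 mm tall; leave alone. Origin under its centre
- petri_2: petri dish, 62 mm across, 14 mm tall; leave alone. Origin under its centre
- timer: flat white timer, 62 x 62 x 18 mm; leave alone. Origin under its centre
- bottle_37: small bottle with a blue cap, 40 mm across, 87 mm tall; leave alone. Origin under its centre
- forceps: steel forceps, 122 mm long, lying; leave alone. Origin under the centre
- wash_bottle: wash bottle with a red cap and bent jet, standing behind the mill, 64 mm across, 208 mm tall; leave alone. Origin under its centre

How it is judged (in metres and radians):
On the way, in this order (a step that is already met when the one before it is completed fails the run):
1. the ring has been turned down until the burrs touch (no gap left between them) (z of upper_burr in the frame of lower_burr below 0 m), for 0.1 s.
2. the ring has been backed off and stands four clicks from the touch (gap 0.163 to 0.237 mm), the bolt still drawn back (z of upper_burr in the frame of lower_burr between 0.0001625 and 0.0002375 m and value of joint bolt below 0.004 m), for 0.2 s.
At the end, for the whole second after the job is handed in: The burr gap is that of four clicks back from touching (0.20 mm at 0.05 mm a click; 0.163 to 0.237 mm, i.e. 3.25 to 4.75 clicks, is accepted), the ring is at rest, the lock bolt is home (past 7.8 of its 9 mm) and the mill is released (z of upper_burr in the frame of lower_burr between 0.0001625 and 0.0002375 m and value of joint bolt above 0.0078 m and velocity of joint ring between -0.05 and 0.05 rad/s and contact force between the fingers and mill below 0.05 N).
It fails at once if the burrs are forced together (sprung into each other by more than 0.03 mm, 0.157 rad past the touch) (z of upper_burr in the frame of lower_burr below -3e-05 m).
It fails at once if a bystander is disturbed (moved more than 15 mm, or the beaker, hopper or a bottle tipped over) (distance of any of beaker, hopper, petri_2, timer, bottle_37, forceps, wash_bottle from where it was at the start of the episode above 0.015 m or angle between any of beaker, hopper, bottle_37, wash_bottle's own z axis and vertical above 0.35 rad).
It also fails if it takes over 69 s, if anything falls off the work surface, if the arm or the gripper's body presses on something with over 40 N, if the wrist force passes 120 N, or if a joint passes its speed limit or range.

## Working session

There is one attempt and no reset: what is moved stays moved. The work goes in short steps, Python scripts to look and compute and a tool call to move; the robot and the scene stay as the last step left them, time stands still between calls to the robot, and variables do not carry over. Pictures are saved under pics/ and viewed, at most 10 in all, crops included, and the job is handed in when it is done.

Besides the shell and the picture viewer there is one more tool, called after ">>>" as name(argument=value, ...) on one line, values as JSON. servo_tool: Moves the arm, as the interface text tells. Its arguments: {"type":"object","properties":{"targets":{"type":"array"},"gripper":{"type":"number"}},"required":["targets"]}

```bash
mkdir -p pics; ls; python3 - <<'E'
from rig import bot,viewer
import cv2,numpy as np
print(bot.read_state()); print(bot.grip_point_offset)
for n in("side","top"):
    c=viewer.capture(n); cv2.imwrite(f"pics/{n}0.png",c["color"][:,:,::-1]); np.savez(f"{n}0.npz",**c)
    print(n,c["camera_matrix"],c["R"],c["t"],-c["R"].T@c["t"])
E
```

```text
pics
{'time_s': 0.0, 'joint_positions': array([-8.60275798e+01,  3.02762914e+01,  8.21570714e+01, -7.60190086e-04,
        6.76889335e+01, -1.02295365e+01]), 'qvel': array([ 6.13392298e-03, -1.27102536e-01, -7.26734252e-05, -9.01466814e-02,
       -4.72341904e-02,  1.17230946e-03]), 'tau': array([-9.69896359e-05, -4.40046251e+01, -1.76591706e+01,  6.32063462e-02,
        5.84405672e-02, -1.72386826e-04]), 'position': array([ 0.15328713, -0.60515101,  0.22159651]), 'tcp_rot': array([[ 9.69435762e-01,  2.45345221e-01, -1.60113250e-04],
       [ 2.45344999e-01, -9.69433495e-01,  2.12849239e-03],
       [ 3.66996289e-04, -2.10271963e-03, -9.99997722e-01]]), 'force': array([ 0.6094836 , -0.14541322, -0.26346611]), 'moment': array([-0.01721642, -0.00294977, -0.02356678]), 'grasp_force': 0.0, 'opening': 0.9984543459821826}
0.0187
side [[477.11873318   0.         319.01623779]
 [  0.         477.11873318 248.19633753]
 [  0.           0.           1.        ]] [[-0.83680081 -0.54750358  0.00205953]
 [-0.23217081  0.3514366  -0.90696694]
 [ 0.49584385 -0.75942883 -0.42119678]] [0.45554412 0.24736373 0.71770097] [0.08276272 0.70752218 0.52570586]
top [[560.51105987   0.         321.55047353]
 [  0.         560.51105987 242.65268679]
 [  0.           0.           1.        ]] [[ 0.02532571 -0.99967137 -0.00396965]
 [-0.98521984 -0.02428627 -0.16956425]
 [ 0.16941212  0.00820532 -0.98551114]] [-0.01732726  0.58389033  1.28071372] [ 0.35873074 -0.01364972  1.36109578]
```

View pics/side0.png

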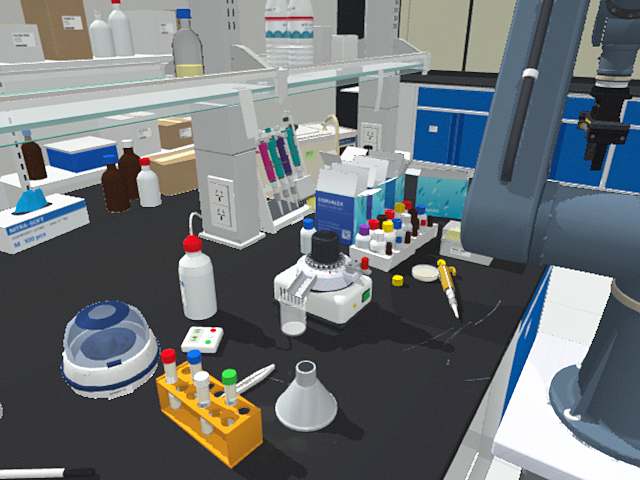

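View pics/top0.png

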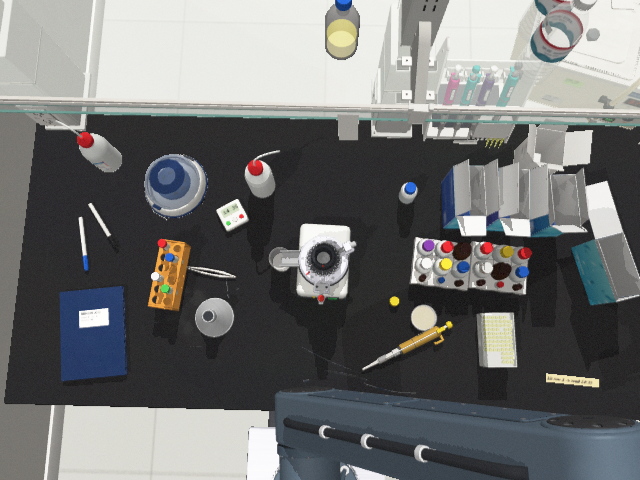

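The side view shows the mill at about (325,280), with the barrel at (325,245) and the knob at (365,262). In the top view the barrel is at (323,258), the knob at (321,298), the beaker at (280,260) and the wash bottle at (258,178).

```bash
cat > h.py <<'E'
import numpy as np,cv2
def ray(c,u,v):
    d=c["R"].T@np.linalg.solve(c["camera_matrix"],[u,v,1.]); return -c["R"].T@c["t"],d
def plane(c,u,v,z):
    o,d=ray(c,u,v); return o+d*(z-o[2])/d[2]
def proj(c,X):
    p=c["camera_matrix"]@(c["R"]@np.asarray(X)+c["t"]); return p[:2]/p[2]
def two(c1,p1,c2,p2):
    o1,d1=ray(c1,*p1);o2,d2=ray(c2,*p2)
    s=np.linalg.lstsq(np.c_[d1,-d2],o2-o1,rcond=None)[0]
    a,b=o1+s[0]*d1,o2+s[1]*d2; return (a+b)/2,np.linalg.norm(a-b)
def blobs(m,off,amin=8):
    n,l,s,c=cv2.connectedComponentsWithStats(m.astype(np.uint8))
    return [(c[i]+off,s[i][:5]+np.array([off[0],off[1],0,0,0])) for i in range(1,n) if s[i][4]>=amin]
def red(c,x0,y0,x1,y1):
    i=c["color"][y0:y1,x0:x1].astype(int); return blobs((i[...,0]>110)&(i[...,1]<70)&(i[...,2]<70),np.array([x0,y0]),5)
def dark(c,x0,y0,x1,y1,t=60):
    i=c["color"][y0:y1,x0:x1].max(2); return blobs(i<t,np.array([x0,y0]),30)
E
python3 - <<'E'
from h import *
s=dict(np.load("side0.npz"));t=dict(np.load("top0.npz"))
rs=red(s,350,250,385,280);rt=red(t,305,285,340,310)
print(rs,rt)
for a in rt: print(plane(t,*a[0],.135))
for a in rs: print(plane(s,*a[0],.125))
print(two(s,rs[0][0],t,rt[0][0]))
print(dark(s,300,225,350,270),dark(t,300,235,348,283))
a=cv2.resize(s["color"][215:335,260:390],None,fx=4,fy=4,interpolation=2);b=cv2.resize(t["color"][215:315,265:365],(480,480),interpolation=2)
b=b[:,:280+0] if 0 else b
cv2.imwrite("pics/c.png",cv2.resize(np.hstack([cv2.resize(a,(520,480)),b]),(800,384))[:,:,::-1])
E
```

```text
[(array([364.4556962 , 263.18987342]), array([361, 257,   8,  13,  79]))] [(array([320.63333333, 297.83333333]), array([318, 295,   6,   7,  30]))]
[ 0.44727937 -0.00453518  0.135     ]
[ 0.44723233 -0.00610298  0.125     ]
(array([ 0.44732433, -0.00475989,  0.12563662]), np.float64(0.0013897366147913042))
[(array([327.08143713, 247.63832335]), array([310, 231,  39,  33, 835]))] [(array([325.00501253, 256.98746867]), array([311, 244,  28,  27, 399]))]
```

View pics/c.png

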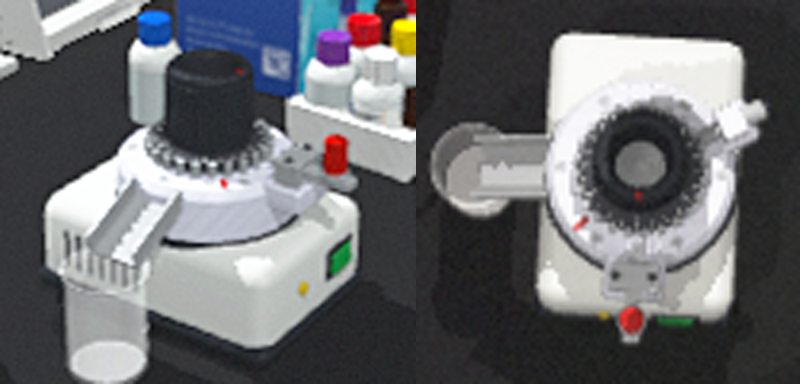

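The crop shows the barrel with a grey recess on top centred near top-view pixel (323,257). The red knob is in front, the beaker is at the left under the chute, and the plunger housing is at the rear right.

```bash
python3 - <<'E'
from h import *
s=dict(np.load("side0.npz"));t=dict(np.load("top0.npz"))
# grey recess in top view
i=t["color"][235:280,300:346].max(2)
for th in (60,75):
  for b in blobs(i>th,np.array([300,235]),30): print(th,b, plane(t,*b[0],.162))
print(i[8:38:2,8:38:2])
# side: barrel silhouette per row
g=s["color"].max(2)
for v in range(236,258,4):
    r=np.where(g[v,300:352]<60)[0]+300; print(v,r.min(),r.max(),len(r))
for X in ([.534,-.006,.162],[.534,-.006,.114],[.534,-.006,.144]): print(proj(s,X),proj(t,X))
E
```

```text
60 (array([321.81752306, 256.88603426]), array([ 300,  235,   46,   45, 1518])) [ 0.53366841 -0.00503364  0.162     ]
60 (array([322.97709924, 257.45801527]), array([317, 252,  13,  12, 131])) [ 0.53248212 -0.00757014  0.162     ]
75 (array([321.81004367, 256.13609898]), array([ 300,  235,   46,   45, 1374])) [ 0.53530536 -0.00497613  0.162     ]
75 (array([323.08661417, 257.43307087]), array([317, 252,  13,  12, 127])) [ 0.53254241 -0.00780536  0.162     ]
[[248 248 249 236 212 144 142  78  60  93 113 127 162 154 162]
 [250 249 250 210 177  41  48  45  45  46  47  59  98 130 160]
 [250 222 115  96  50  48  44  40  39  46  52  46  49  77 165]
 [250 127  79  66  53  39  34  34  32  38  45  53  44 107 105]
 [215 102  63  69  34  35  27  45  49  34  33  37  48  43  57]
 [138  92  59  60  33  46 104 107 112 117  37  34  51  40  64]
 [109  83  67  59  28 103 106 108 115 123 122  34  47  46  51]
 [131  94  65  64  33 107 109 115 121 121 118  40  45  38  53]
 [ 99  91  47  69  32 110 107 118 126 122 119  42  50  35  45]
 [173  90  40  70  42  94 114 118 124 128  86  45  54  37  56]
 [147  86  47  40  47  47  63 102  83  59  48  53  38  43  62]
 [128 178  64  37  38  49  49 143  50  52  49  44  40  88  63]
 [201 112  67  62  36  41  43  54  39  45  34  29  62  71  93]
 [184  91  72  62  65  45  31  34  33  35  51  65  63  67 142]
 [171 203 149  93  63  61  62  92  64  61  65  69 100 103 177]]
236 312 337 21
240 312 338 15
244 312 343 32
248 312 348 36
252 300 348 35
256 300 339 31
[325.40920405 234.87532357] [322.26835377 256.7451791 ]
[325.22133173 257.2820478 ] [322.32622137 259.83976337]
[325.33779097 243.39245555] [322.29057606 257.93356   ]
```

>>> servo_tool(targets=[{"offset": [0.517, -0.486, 0], "dr": [0, 0, -30]}, {"offset": [0.517, -0.486, 0], "dr": [0, 0, -60]}, {"offset": [0.517, -0.486, 0], "dr": [0, 0, -60]}, {"offset": [0.517, -0.486, 0], "dr": [0, 0, -60]}, {"offset": [0.517, -0.486, 0], "dr": [0, 0, -60]}, {"offset": [0.517, -0.486, 0], "dr": [0, 0, -60]}, {"offset": [0.517, -0.486, 0], "dr": [0, 0, -60]}, {"offset": [0.517, -0.486, 0], "dr": [0, 0, -60]}, {"offset": [0.517, -0.486, 0], "dr": [0, 0, -60]}, {"offset": [0.517, -0.486, 0], "dr": [0, 0, -60]}, {"offset": [0.517, -0.486, 0], "dr": [0, 0, -60]}, {"offset": [0.517, -0.486, 0], "dr": [0, 0, -60]}, {"offset": [0.517, -0.486, 0], "dr": [0, 0, -60]}, {"offset": [0.517, -0.486, 0], "dr": [0, 0, -60]}, {"offset": [0.517, -0.486, 0], "dr": [0, 0, -60]}, {"offset": [0.517, -0.486, 0], "dr": [0, 0, -60]}, {"offset": [0.517, -0.486, 0], "dr": [0, 0, -60]}, {"offset": [0.517, -0.486, 0], "dr": [0, 0, -60]}, {"offset": [0.517, -0.486, 0], "dr": [0, 0, -60]}, {"offset": [0.517, -0.486, 0], "dr": [0, 0, -60]}], gripper=-1)

```text
time_s: 1.77
position: [0.5346, -0.0078, 0.222]
tcp_rot: [[0.271, 0.963, -0.002], [0.963, -0.271, -0.0], [-0.001, -0.002, -1.0]]
force: [0.1, -0.1, 0.2]
opening: 0.997
grasp_force: 0.0
```

```bash
python3 - <<'E'
from rig import bot,viewer
from h import *
st=bot.read_state(); print(st["joint_positions"],st["moment"],st["position"])
c=viewer.capture("side");np.savez("side1.npz",**c)
print(proj(c,st["position"]),proj(c,[.535,-.007,.162]))
a=c["color"][130:330,230:430]
cv2.imwrite("pics/s1.png",cv2.resize(a,(600,600),interpolation=2)[:,:,::-1])
E
```

```text
[-1.27997787e+01  2.33563432e+01  9.50164274e+01 -4.14077675e-02
  6.17242390e+01  2.95125245e+00] [-0.0190865  -0.0711089  -0.02557018] [ 0.53457183 -0.00782032  0.22202408]
[325.91989597 205.09674424] [325.25045993 234.59085445]
```

View pics/s1.png

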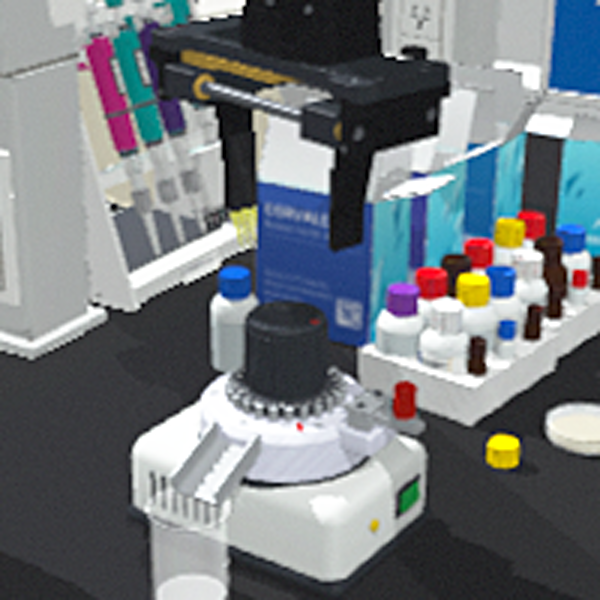

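The open fingers straddle the barrel, which sits centrally below them at crop (288,350), so it is safe to lower.

>>> servo_tool(targets=[{"offset": [0, 0, 0.03], "dr": [0, 0, 0]}, {"offset": [0, 0, 0.055], "dr": [0, 0, 0]}, {"offset": [0, 0, 0.075], "dr": [0, 0, 0]}, {"offset": [0, 0, 0.09], "dr": [0, 0, 0]}, {"offset": [0, 0, 0.094], "dr": [0, 0, 0]}, {"offset": [0, 0, 0.094], "dr": [0, 0, 0]}, {"offset": [0, 0, 0.094], "dr": [0, 0, 0]}])

```text
time_s: 2.4
position: [0.5354, -0.0091, 0.1291]
tcp_rot: [[0.274, 0.962, 0.0], [0.962, -0.274, -0.0], [-0.0, 0.0, -1.0]]
force: [-0.2, 0.2, -0.4]
opening: 1.006
grasp_force: 0.0
```

>>> servo_tool(targets=[{"offset": [0, 0, 0], "dr": [0, 0, 0]}, {"offset": [0, 0, 0], "dr": [0, 0, 0]}, {"offset": [0, 0, 0], "dr": [0, 0, 0]}, {"offset": [0, 0, 0], "dr": [0, 0, 0]}, {"offset": [0, 0, 0], "dr": [0, 0, 0]}, {"offset": [0, 0, 0], "dr": [0, 0, 0]}, {"offset": [0, 0, 0], "dr": [0, 0, 0]}, {"offset": [0, 0, 0], "dr": [0, 0, 0]}, {"offset": [0, 0, 0], "dr": [0, 0, 0]}, {"offset": [0, 0, 0], "dr": [0, 0, 0]}], gripper=1)

```text
time_s: 3.23
position: [0.5362, -0.008, 0.1288]
tcp_rot: [[0.272, 0.962, 0.002], [0.962, -0.272, -0.0], [0.0, 0.002, -1.0]]
force: [2.9, -0.5, 1.3]
opening: 0.611
grasp_force: 30.0
```

```bash
cat > m.py <<'E'
from rig import bot
import numpy as np
s=bot.read_state(); R=s["tcp_rot"]
print("t",round(s["time_s"],2),"yaw",round(np.degrees(np.arctan2(R[1,1],R[0,1])),2),"M",s["moment"].round(3),"tau6",s["tau"][5].round(3),"F",s["force"].round(2),"P",s["position"].round(5),"open",round(s["opening"],3),"gf",round(s["grasp_force"],1),"q6",s["joint_positions"][5].round(2))
E
python3 m.py
```

```text
t 3.23 yaw -15.81 M [ 0.006 -0.407 -0.024] tau6 -0.006 F [ 2.94 -0.53  1.3 ] P [ 0.53623 -0.00802  0.12883] open 0.611 gf 30.0 q6 2.99
```

>>> servo_tool(targets=[{"offset": [0, 0.001, 0], "dr": [0, 0, 1.25]}, {"offset": [0, 0.001, 0], "dr": [0, 0, 2.5]}, {"offset": [0, 0.001, 0], "dr": [0, 0, 3.75]}, {"offset": [0, 0.001, 0], "dr": [0, 0, 3.75]}, {"offset": [0, 0.001, 0], "dr": [0, 0, 3.75]}])

```text
time_s: 3.65
position: [0.5361, -0.008, 0.1288]
tcp_rot: [[0.335, 0.942, -0.0], [0.942, -0.335, 0.0], [0.0, -0.0, -1.0]]
force: [-0.6, 1.4, 5.7]
opening: 0.61
grasp_force: 30.0
```

```bash
python3 m.py
```

```text
t 3.65 yaw -19.6 M [ 0.152 -0.091 -0.035] tau6 -0.014 F [-0.61  1.38  5.74] P [ 0.53615 -0.00804  0.1288 ] open 0.61 gf 30.0 q6 6.77
```

>>> servo_tool(targets=[{"offset": [0, 0, 0], "dr": [0, 0, 1.25]}, {"offset": [0, 0, 0], "dr": [0, 0, 2.5]}, {"offset": [0, 0, 0], "dr": [0, 0, 3.75]}, {"offset": [0, 0, 0], "dr": [0, 0, 3.75]}, {"offset": [0, 0, 0], "dr": [0, 0, 3.75]}])

```text
time_s: 4.07
position: [0.536, -0.008, 0.1288]
tcp_rot: [[0.397, 0.918, -0.0], [0.918, -0.397, 0.001], [0.0, -0.001, -1.0]]
force: [0.3, 1.9, 5.6]
opening: 0.616
grasp_force: 30.0
```

```bash
python3 m.py
```

```text
t 4.07 yaw -23.36 M [ 0.222 -0.029 -0.055] tau6 -0.069 F [0.3  1.93 5.62] P [ 0.536   -0.00798  0.1288 ] open 0.616 gf 30.0 q6 10.53
```

>>> servo_tool(targets=[{"offset": [0, 0, 0], "dr": [0, 0, 1.25]}, {"offset": [0, 0, 0], "dr": [0, 0, 2.5]}, {"offset": [0, 0, 0], "dr": [0, 0, 3.75]}, {"offset": [0, 0, 0], "dr": [0, 0, 3.75]}, {"offset": [0, 0, 0], "dr": [0, 0, 3.75]}])

```text
time_s: 4.48
position: [0.5358, -0.0079, 0.1288]
tcp_rot: [[0.456, 0.89, -0.001], [0.89, -0.456, 0.001], [0.0, -0.001, -1.0]]
force: [-1.2, 1.8, 6.1]
opening: 0.614
grasp_force: 30.0
```

```bash
python3 m.py
```

```text
t 4.48 yaw -27.13 M [ 0.155 -0.071 -0.125] tau6 -0.111 F [-1.19  1.81  6.09] P [ 0.53583 -0.00789  0.12876] open 0.614 gf 30.0 q6 14.29
```

>>> servo_tool(targets=[{"offset": [0, 0, 0], "dr": [0, 0, 1.25]}, {"offset": [0, 0, 0], "dr": [0, 0, 2.5]}, {"offset": [0, 0, 0], "dr": [0, 0, 3.75]}, {"offset": [0, 0, 0], "dr": [0, 0, 3.75]}, {"offset": [0, 0, 0], "dr": [0, 0, 3.75]}])

```text
time_s: 4.9
position: [0.5358, -0.0078, 0.1288]
tcp_rot: [[0.513, 0.859, -0.001], [0.859, -0.513, 0.001], [0.0, -0.001, -1.0]]
force: [-0.6, 1.4, 5.7]
opening: 0.612
grasp_force: 30.0
```

```bash
python3 m.py
```

```text
t 4.9 yaw -30.84 M [ 0.22  -0.012  0.033] tau6 0.027 F [-0.6   1.37  5.65] P [ 0.53576 -0.00784  0.12879] open 0.612 gf 30.0 q6 18.01
```

>>> servo_tool(targets=[{"offset": [0, 0, 0], "dr": [0, 0, 1.25]}, {"offset": [0, 0, 0], "dr": [0, 0, 2.5]}, {"offset": [0, 0, 0], "dr": [0, 0, 3.75]}, {"offset": [0, 0, 0], "dr": [0, 0, 3.75]}, {"offset": [0, 0, 0], "dr": [0, 0, 3.75]}])

```text
time_s: 5.32
position: [0.5356, -0.0077, 0.1288]
tcp_rot: [[0.568, 0.823, -0.001], [0.823, -0.568, 0.001], [-0.0, -0.001, -1.0]]
force: [-1.8, 0.7, 6.4]
opening: 0.611
grasp_force: 30.0
```

```bash
python3 m.py
```

```text
t 5.32 yaw -34.59 M [ 0.22  -0.031  0.055] tau6 -0.0 F [-1.77  0.65  6.37] P [ 0.53561 -0.00775  0.12878] open 0.611 gf 30.0 q6 21.77
```

>>> servo_tool(targets=[{"offset": [0, 0, 0], "dr": [0, 0, 1.25]}, {"offset": [0, 0, 0], "dr": [0, 0, 2.5]}, {"offset": [0, 0, 0], "dr": [0, 0, 3.75]}, {"offset": [0, 0, 0], "dr": [0, 0, 3.75]}, {"offset": [0, 0, 0], "dr": [0, 0, 3.75]}])

```text
time_s: 5.73
position: [0.5355, -0.0077, 0.1288]
tcp_rot: [[0.621, 0.784, -0.001], [0.784, -0.621, 0.001], [-0.0, -0.002, -1.0]]
force: [-1.0, 1.8, 6.4]
opening: 0.618
grasp_force: 30.0
```

```bash
python3 m.py; python3 - <<'E'
from rig import bot,viewer
from h import *
c=viewer.capture("side");np.savez("side2.npz",**c)
s0=dict(np.load("side0.npz"))
a=[cv2.resize(k["color"][225:275,290:340],(400,400),interpolation=2) for k in (s0,c)]
cv2.imwrite("pics/s2.png",np.hstack(a)[:,:,::-1])
E
```

```text
t 5.73 yaw -38.36 M [ 0.32   0.068 -0.095] tau6 -0.058 F [-1.02  1.77  6.44] P [ 0.53547 -0.00768  0.12878] open 0.618 gf 30.0 q6 25.53
```

View pics/s2.png

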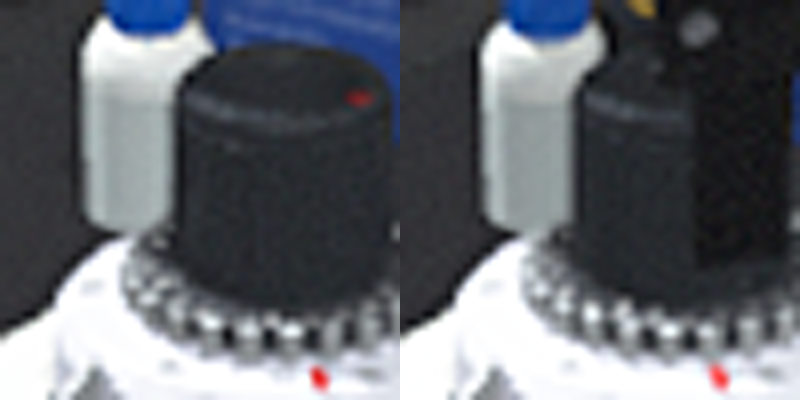

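The index pins have moved about half a pitch, so the ring is turning with the gripper. From here I average the torque readings.

```bash
cat > m.py <<'E'
from rig import bot,viewer
import numpy as np
L=[]
for k in range(5):
    viewer.capture("side"); s=bot.read_state(); L.append(np.r_[s["moment"],s["tau"][5],s["force"],s["position"]])
R=s["tcp_rot"]; A=np.array(L); m=A.mean(0)
print("t",round(s["time_s"],2),"yaw",round(np.degrees(np.arctan2(R[1,1],R[0,1])),2),"Mz",m[2].round(3),"tau6",m[3].round(3),"sd",A[:,2:4].std(0).round(3),"F",m[4:7].round(1),"P",m[7:].round(4),"open",round(s["opening"],3))
E
python3 m.py
```

```text
t 6.03 yaw -38.36 Mz -0.036 tau6 -0.06 sd [0.033 0.   ] F [-1.3  1.7  6.5] P [ 0.5355 -0.0077  0.1288] open 0.611
```

>>> servo_tool(targets=[{"offset": [0, 0, 0], "dr": [0, 0, 1.25]}, {"offset": [0, 0, 0], "dr": [0, 0, 2.5]}, {"offset": [0, 0, 0], "dr": [0, 0, 2.5]}, {"offset": [0, 0, 0], "dr": [0, 0, 2.5]}])

```text
time_s: 6.37
position: [0.5354, -0.0076, 0.1288]
tcp_rot: [[0.654, 0.756, -0.002], [0.756, -0.654, 0.001], [-0.0, -0.002, -1.0]]
force: [-1.8, 2.0, 6.5]
opening: 0.612
grasp_force: 30.0
```

```bash
python3 m.py
```

```text
t 6.62 yaw -40.87 Mz -0.109 tau6 -0.09 sd [0.02  0.001] F [-1.3  2.4  6.4] P [ 0.5354 -0.0076  0.1288] open 0.617
```

>>> servo_tool(targets=[{"offset": [0, 0, 0], "dr": [0, 0, 1.25]}, {"offset": [0, 0, 0], "dr": [0, 0, 2.5]}, {"offset": [0, 0, 0], "dr": [0, 0, 2.5]}, {"offset": [0, 0, 0], "dr": [0, 0, 2.5]}])

```text
time_s: 6.95
position: [0.5353, -0.0075, 0.1288]
tcp_rot: [[0.687, 0.727, -0.002], [0.727, -0.687, 0.001], [-0.0, -0.002, -1.0]]
force: [-2.3, 2.8, 6.8]
opening: 0.616
grasp_force: 30.0
```

```bash
python3 m.py
```

```text
t 7.2 yaw -43.38 Mz -0.125 tau6 -0.14 sd [0.018 0.001] F [-1.5  2.6  6.7] P [ 0.5353 -0.0076  0.1288] open 0.614
```

>>> servo_tool(targets=[{"offset": [0, 0, 0], "dr": [0, 0, 1.25]}, {"offset": [0, 0, 0], "dr": [0, 0, 2.5]}, {"offset": [0, 0, 0], "dr": [0, 0, 2.5]}, {"offset": [0, 0, 0], "dr": [0, 0, 2.5]}])

```text
time_s: 7.53
position: [0.5353, -0.0075, 0.1288]
tcp_rot: [[0.717, 0.697, -0.002], [0.697, -0.717, 0.001], [-0.0, -0.002, -1.0]]
force: [-2.4, 3.6, 7.0]
opening: 0.613
grasp_force: 30.0
```

```bash
python3 m.py
```

```text
t 7.78 yaw -45.84 Mz 0.008 tau6 0.015 sd [0.023 0.   ] F [-1.6  2.9  6.8] P [ 0.5353 -0.0075  0.1288] open 0.613
```

>>> servo_tool(targets=[{"offset": [0, 0, 0], "dr": [0, 0, 1.25]}, {"offset": [0, 0, 0], "dr": [0, 0, 2.5]}, {"offset": [0, 0, 0], "dr": [0, 0, 2.5]}, {"offset": [0, 0, 0], "dr": [0, 0, 2.5]}])

```text
time_s: 8.12
position: [0.5352, -0.0074, 0.1287]
tcp_rot: [[0.747, 0.665, -0.002], [0.665, -0.747, 0.001], [-0.001, -0.002, -1.0]]
force: [-1.4, 2.7, 6.4]
opening: 0.615
grasp_force: 30.0
```

```bash
python3 m.py
```

```text
t 8.37 yaw -48.32 Mz 0.066 tau6 0.086 sd [0.036 0.   ] F [-1.8  3.   6.9] P [ 0.5352 -0.0074  0.1288] open 0.615
```

>>> servo_tool(targets=[{"offset": [0, 0, 0], "dr": [0, 0, 0.6]}, {"offset": [0, 0, 0], "dr": [0, 0, 1.25]}, {"offset": [0, 0, 0], "dr": [0, 0, 1.25]}, {"offset": [0, 0, 0], "dr": [0, 0, 1.25]}])

```text
time_s: 8.7
position: [0.5352, -0.0074, 0.1288]
tcp_rot: [[0.761, 0.649, -0.002], [0.649, -0.761, 0.001], [-0.001, -0.002, -1.0]]
force: [-1.3, 3.3, 7.6]
opening: 0.608
grasp_force: 30.0
```

```bash
python3 m.py
```

```text
t 8.95 yaw -49.57 Mz 0.112 tau6 0.095 sd [0.015 0.   ] F [-1.9  3.2  7.1] P [ 0.5352 -0.0074  0.1288] open 0.617
```

>>> servo_tool(targets=[{"offset": [0, 0, 0], "dr": [0, 0, 0.6]}, {"offset": [0, 0, 0], "dr": [0, 0, 1.25]}, {"offset": [0, 0, 0], "dr": [0, 0, 1.25]}, {"offset": [0, 0, 0], "dr": [0, 0, 1.25]}])

```text
time_s: 9.28
position: [0.5351, -0.0073, 0.1288]
tcp_rot: [[0.775, 0.632, -0.002], [0.632, -0.775, 0.001], [-0.001, -0.002, -1.0]]
force: [-1.4, 3.4, 7.9]
opening: 0.615
grasp_force: 30.0
```

```bash
python3 m.py
```

```text
t 9.53 yaw -50.83 Mz 0.034 tau6 0.041 sd [0.017 0.   ] F [-2.1  3.1  7.4] P [ 0.5351 -0.0073  0.1288] open 0.611
```

>>> servo_tool(targets=[{"offset": [0, 0, 0], "dr": [0, 0, 1.25]}, {"offset": [0, 0, 0], "dr": [0, 0, 2.5]}, {"offset": [0, 0, 0], "dr": [0, 0, 2.5]}, {"offset": [0, 0, 0], "dr": [0, 0, 2.5]}])

```text
time_s: 9.87
position: [0.5351, -0.0073, 0.1288]
tcp_rot: [[0.802, 0.597, -0.002], [0.597, -0.802, 0.002], [-0.001, -0.003, -1.0]]
force: [-2.5, 3.8, 7.1]
opening: 0.616
grasp_force: 30.0
```

```bash
python3 m.py
```

```text
t 10.12 yaw -53.36 Mz -0.051 tau6 -0.053 sd [0.045 0.001] F [-1.9  3.3  7.2] P [ 0.535  -0.0073  0.1288] open 0.618
```

>>> servo_tool(targets=[{"offset": [0, 0, 0], "dr": [0, 0, 1.25]}, {"offset": [0, 0, 0], "dr": [0, 0, 2.5]}, {"offset": [0, 0, 0], "dr": [0, 0, 2.5]}, {"offset": [0, 0, 0], "dr": [0, 0, 2.5]}])

```text
time_s: 10.45
position: [0.535, -0.0072, 0.1288]
tcp_rot: [[0.828, 0.561, -0.002], [0.561, -0.828, 0.002], [-0.001, -0.003, -1.0]]
force: [-1.8, 3.7, 6.6]
opening: 0.611
grasp_force: 30.0
```

```bash
python3 m.py
```

```text
t 10.7 yaw -55.87 Mz -0.079 tau6 -0.084 sd [0.02 0.  ] F [-2.   3.7  7.5] P [ 0.535  -0.0072  0.1288] open 0.612
```

>>> servo_tool(targets=[{"offset": [0, 0, 0], "dr": [0, 0, 1.25]}, {"offset": [0, 0, 0], "dr": [0, 0, 2.5]}, {"offset": [0, 0, 0], "dr": [0, 0, 2.5]}, {"offset": [0, 0, 0], "dr": [0, 0, 2.5]}])

```text
time_s: 11.03
position: [0.5349, -0.0071, 0.1288]
tcp_rot: [[0.852, 0.524, -0.002], [0.524, -0.852, 0.002], [-0.001, -0.003, -1.0]]
force: [-2.0, 3.8, 8.0]
opening: 0.611
grasp_force: 30.0
```

```bash
python3 m.py
```

```text
t 11.28 yaw -58.38 Mz -0.134 tau6 -0.133 sd [0.026 0.001] F [-1.7  3.9  7.4] P [ 0.5349 -0.0071  0.1288] open 0.607
```

>>> servo_tool(targets=[{"offset": [0, 0, 0], "dr": [0, 0, 1.25]}, {"offset": [0, 0, 0], "dr": [0, 0, 2.5]}, {"offset": [0, 0, 0], "dr": [0, 0, 2.5]}, {"offset": [0, 0, 0], "dr": [0, 0, 2.5]}])

```text
time_s: 11.62
position: [0.5349, -0.007, 0.1287]
tcp_rot: [[0.873, 0.487, -0.003], [0.487, -0.873, 0.002], [-0.001, -0.003, -1.0]]
force: [-1.7, 4.0, 7.1]
opening: 0.614
grasp_force: 30.0
```

```bash
python3 m.py
```

```text
t 11.87 yaw -60.84 Mz 0.022 tau6 0.021 sd [0.015 0.   ] F [-2.5  4.4  7.9] P [ 0.5349 -0.007   0.1288] open 0.61
```

>>> servo_tool(targets=[{"offset": [0, 0, 0], "dr": [0, 0, 1.25]}, {"offset": [0, 0, 0], "dr": [0, 0, 2.5]}, {"offset": [0, 0, 0], "dr": [0, 0, 2.5]}, {"offset": [0, 0, 0], "dr": [0, 0, 2.5]}])

```text
time_s: 12.2
position: [0.5348, -0.0069, 0.1287]
tcp_rot: [[0.894, 0.449, -0.003], [0.449, -0.894, 0.002], [-0.002, -0.003, -1.0]]
force: [-2.5, 4.4, 8.5]
opening: 0.615
grasp_force: 30.0
```

```bash
python3 m.py
```

```text
t 12.45 yaw -63.32 Mz 0.054 tau6 0.088 sd [0.036 0.   ] F [-1.9  4.2  7.8] P [ 0.5348 -0.0069  0.1288] open 0.614
```

>>> servo_tool(targets=[{"offset": [0, 0, 0], "dr": [0, 0, 1.25]}, {"offset": [0, 0, 0], "dr": [0, 0, 2.5]}, {"offset": [0, 0, 0], "dr": [0, 0, 2.5]}, {"offset": [0, 0, 0], "dr": [0, 0, 2.5]}])

```text
time_s: 12.78
position: [0.5348, -0.0069, 0.1288]
tcp_rot: [[0.912, 0.409, -0.003], [0.409, -0.912, 0.002], [-0.002, -0.003, -1.0]]
force: [-2.9, 4.2, 8.3]
opening: 0.61
grasp_force: 30.0
```

```bash
python3 m.py
```

```text
t 13.03 yaw -65.85 Mz 0.02 tau6 0.016 sd [0.021 0.001] F [-2.3  4.7  7.8] P [ 0.5348 -0.0068  0.1288] open 0.616
```

>>> servo_tool(targets=[{"offset": [0, 0, 0], "dr": [0, 0, 1.25]}, {"offset": [0, 0, 0], "dr": [0, 0, 2.5]}, {"offset": [0, 0, 0], "dr": [0, 0, 2.5]}, {"offset": [0, 0, 0], "dr": [0, 0, 2.5]}])

```text
time_s: 13.37
position: [0.5347, -0.0068, 0.1288]
tcp_rot: [[0.93, 0.369, -0.003], [0.369, -0.93, 0.002], [-0.002, -0.003, -1.0]]
force: [-2.1, 4.5, 7.5]
opening: 0.609
grasp_force: 30.0
```

```bash
python3 m.py
```

```text
t 13.62 yaw -68.37 Mz -0.05 tau6 -0.068 sd [0.027 0.001] F [-2.1  5.1  8.2] P [ 0.5347 -0.0068  0.1288] open 0.613
```

>>> servo_tool(targets=[{"offset": [0, 0, 0], "dr": [0, 0, 1.25]}, {"offset": [0, 0, 0], "dr": [0, 0, 2.5]}, {"offset": [0, 0, 0], "dr": [0, 0, 2.5]}, {"offset": [0, 0, 0], "dr": [0, 0, 2.5]}])

```text
time_s: 13.95
position: [0.5347, -0.0067, 0.1288]
tcp_rot: [[0.945, 0.328, -0.003], [0.328, -0.945, 0.003], [-0.002, -0.003, -1.0]]
force: [-1.6, 5.2, 7.3]
opening: 0.616
grasp_force: 30.0
```

```bash
python3 m.py
```

```text
t 14.2 yaw -70.88 Mz -0.102 tau6 -0.094 sd [0.041 0.   ] F [-2.4  5.   7.7] P [ 0.5347 -0.0067  0.1288] open 0.612
```

>>> servo_tool(targets=[{"offset": [0, 0, 0], "dr": [0, 0, 1.25]}, {"offset": [0, 0, 0], "dr": [0, 0, 2.5]}, {"offset": [0, 0, 0], "dr": [0, 0, 2.5]}, {"offset": [0, 0, 0], "dr": [0, 0, 2.5]}])

```text
time_s: 14.53
position: [0.5347, -0.0066, 0.1288]
tcp_rot: [[0.958, 0.286, -0.003], [0.286, -0.958, 0.003], [-0.002, -0.004, -1.0]]
force: [-1.8, 5.6, 7.6]
opening: 0.611
grasp_force: 30.0
```

```bash
python3 m.py
```

```text
t 14.78 yaw -73.38 Mz -0.091 tau6 -0.096 sd [0.037 0.   ] F [-1.8  5.8  7.8] P [ 0.5347 -0.0066  0.1288] open 0.613
```

>>> servo_tool(targets=[{"offset": [0, 0, 0], "dr": [0, 0, 1.25]}, {"offset": [0, 0, 0], "dr": [0, 0, 2.5]}, {"offset": [0, 0, 0], "dr": [0, 0, 2.5]}, {"offset": [0, 0, 0], "dr": [0, 0, 2.5]}])

```text
time_s: 15.12
position: [0.5346, -0.0065, 0.1288]
tcp_rot: [[0.97, 0.244, -0.003], [0.244, -0.97, 0.003], [-0.002, -0.003, -1.0]]
force: [-2.4, 5.7, 8.1]
opening: 0.618
grasp_force: 30.0
```

```bash
python3 m.py
```

```text
t 15.37 yaw -75.85 Mz 0.029 tau6 0.028 sd [0.042 0.   ] F [-2.2  5.7  8.2] P [ 0.5346 -0.0065  0.1288] open 0.611
```

>>> servo_tool(targets=[{"offset": [0, 0, 0], "dr": [0, 0, 1.25]}, {"offset": [0, 0, 0], "dr": [0, 0, 2.5]}, {"offset": [0, 0, 0], "dr": [0, 0, 2.5]}, {"offset": [0, 0, 0], "dr": [0, 0, 2.5]}])

```text
time_s: 15.7
position: [0.5346, -0.0064, 0.1287]
tcp_rot: [[0.979, 0.202, -0.003], [0.202, -0.979, 0.003], [-0.003, -0.003, -1.0]]
force: [-1.8, 6.0, 8.3]
opening: 0.616
grasp_force: 30.0
```

```bash
python3 m.py
```

```text
t 15.95 yaw -78.34 Mz 0.091 tau6 0.091 sd [0.015 0.   ] F [-2.2  5.9  7.7] P [ 0.5346 -0.0064  0.1288] open 0.613
```

>>> servo_tool(targets=[{"offset": [0, 0, 0], "dr": [0, 0, 0.6]}, {"offset": [0, 0, 0], "dr": [0, 0, 1.25]}, {"offset": [0, 0, 0], "dr": [0, 0, 1.25]}, {"offset": [0, 0, 0], "dr": [0, 0, 1.25]}])

```text
time_s: 16.28
position: [0.5346, -0.0063, 0.1288]
tcp_rot: [[0.984, 0.181, -0.003], [0.181, -0.984, 0.003], [-0.003, -0.003, -1.0]]
force: [-1.7, 5.5, 7.9]
opening: 0.614
grasp_force: 30.0
```

```bash
python3 m.py
```

```text
t 16.53 yaw -79.58 Mz 0.104 tau6 0.101 sd [0.033 0.   ] F [-2.   6.2  8.3] P [ 0.5346 -0.0063  0.1288] open 0.612
```

>>> servo_tool(targets=[{"offset": [0, 0, 0], "dr": [0, 0, 0.6]}, {"offset": [0, 0, 0], "dr": [0, 0, 1.25]}, {"offset": [0, 0, 0], "dr": [0, 0, 1.25]}, {"offset": [0, 0, 0], "dr": [0, 0, 1.25]}])

```text
time_s: 16.87
position: [0.5346, -0.0063, 0.1288]
tcp_rot: [[0.987, 0.159, -0.003], [0.159, -0.987, 0.003], [-0.003, -0.003, -1.0]]
force: [-2.0, 6.6, 8.5]
opening: 0.615
grasp_force: 30.0
```

```bash
python3 m.py
```

```text
t 17.12 yaw -80.85 Mz 0.048 tau6 0.048 sd [0.016 0.   ] F [-1.9  6.1  8. ] P [ 0.5346 -0.0063  0.1288] open 0.615
```

>>> servo_tool(targets=[{"offset": [0, 0, 0], "dr": [0, 0, 1.25]}, {"offset": [0, 0, 0], "dr": [0, 0, 2.5]}, {"offset": [0, 0, 0], "dr": [0, 0, 2.5]}, {"offset": [0, 0, 0], "dr": [0, 0, 2.5]}])

```text
time_s: 17.45
position: [0.5346, -0.0062, 0.1288]
tcp_rot: [[0.993, 0.115, -0.003], [0.115, -0.993, 0.003], [-0.003, -0.004, -1.0]]
force: [-1.8, 6.6, 7.6]
opening: 0.614
grasp_force: 30.0
```

```bash
python3 m.py
```

```text
t 17.7 yaw -83.38 Mz -0.045 tau6 -0.044 sd [0.01 0.  ] F [-1.9  6.7  8.2] P [ 0.5346 -0.0062  0.1288] open 0.617
```

>>> servo_tool(targets=[{"offset": [0, 0, 0], "dr": [0, 0, 1.25]}, {"offset": [0, 0, 0], "dr": [0, 0, 2.5]}, {"offset": [0, 0, 0], "dr": [0, 0, 2.5]}, {"offset": [0, 0, 0], "dr": [0, 0, 2.5]}])

```text
time_s: 18.03
position: [0.5345, -0.0061, 0.1287]
tcp_rot: [[0.997, 0.072, -0.003], [0.072, -0.997, 0.004], [-0.003, -0.004, -1.0]]
force: [-2.1, 5.8, 7.7]
opening: 0.614
grasp_force: 30.0
```

```bash
python3 m.py
```

```text
t 18.28 yaw -85.89 Mz -0.057 tau6 -0.072 sd [0.026 0.   ] F [-1.6  6.8  8. ] P [ 0.5345 -0.0061  0.1288] open 0.614
```

>>> servo_tool(targets=[{"offset": [0, 0, 0], "dr": [0, 0, 1.25]}, {"offset": [0, 0, 0], "dr": [0, 0, 2.5]}, {"offset": [0, 0, 0], "dr": [0, 0, 2.5]}, {"offset": [0, 0, 0], "dr": [0, 0, 2.5]}])

```text
time_s: 18.62
position: [0.5345, -0.006, 0.1287]
tcp_rot: [[1.0, 0.028, -0.003], [0.028, -1.0, 0.004], [-0.003, -0.004, -1.0]]
force: [-1.6, 6.2, 8.6]
opening: 0.614
grasp_force: 30.0
```

```bash
python3 m.py
```

```text
t 18.87 yaw -88.41 Mz -0.127 tau6 -0.121 sd [0.013 0.   ] F [-2.1  6.8  8.1] P [ 0.5345 -0.006   0.1288] open 0.614
```

>>> servo_tool(targets=[{"offset": [0, 0, 0], "dr": [0, 0, 1.25]}, {"offset": [0, 0, 0], "dr": [0, 0, 2.5]}, {"offset": [0, 0, 0], "dr": [0, 0, 2.5]}, {"offset": [0, 0, 0], "dr": [0, 0, 2.5]}])

```text
time_s: 19.2
position: [0.5346, -0.0059, 0.1288]
tcp_rot: [[1.0, -0.015, -0.003], [-0.015, -1.0, 0.004], [-0.003, -0.004, -1.0]]
force: [-2.5, 7.3, 8.3]
opening: 0.611
grasp_force: 30.0
```

```bash
python3 m.py
```

```text
t 19.45 yaw -90.87 Mz 0.036 tau6 0.043 sd [0.028 0.   ] F [-1.7  7.3  8.1] P [ 0.5345 -0.0059  0.1288] open 0.615
```

>>> servo_tool(targets=[{"offset": [0, 0, 0], "dr": [0, 0, 0.6]}, {"offset": [0, 0, 0], "dr": [0, 0, 1.25]}, {"offset": [0, 0, 0], "dr": [0, 0, 1.25]}, {"offset": [0, 0, 0], "dr": [0, 0, 1.25]}])

```text
time_s: 19.78
position: [0.5346, -0.0058, 0.1288]
tcp_rot: [[0.999, -0.036, -0.003], [-0.036, -0.999, 0.004], [-0.003, -0.004, -1.0]]
force: [-1.8, 8.3, 8.5]
opening: 0.613
grasp_force: 30.0
```

```bash
python3 m.py
```

```text
t 20.03 yaw -92.06 Mz 0.222 tau6 0.233 sd [0.013 0.   ] F [-1.9  7.4  7.9] P [ 0.5346 -0.0058  0.1288] open 0.611
```

>>> servo_tool(targets=[{"offset": [0, 0, 0], "dr": [0, 0, 0.6]}, {"offset": [0, 0, 0], "dr": [0, 0, 1.25]}, {"offset": [0, 0, 0], "dr": [0, 0, 1.25]}, {"offset": [0, 0, 0], "dr": [0, 0, 1.25]}])

```text
time_s: 20.37
position: [0.5346, -0.0058, 0.1288]
tcp_rot: [[0.998, -0.058, -0.003], [-0.058, -0.998, 0.004], [-0.003, -0.004, -1.0]]
force: [-2.4, 8.1, 8.1]
opening: 0.612
grasp_force: 30.0
```

```bash
python3 m.py
```

```text
t 20.62 yaw -93.33 Mz 0.167 tau6 0.175 sd [0.011 0.   ] F [-1.6  8.3  8.1] P [ 0.5346 -0.0058  0.1288] open 0.612
```

>>> servo_tool(targets=[{"offset": [0, 0, 0], "dr": [0, 0, 0.6]}, {"offset": [0, 0, 0], "dr": [0, 0, 1.25]}, {"offset": [0, 0, 0], "dr": [0, 0, 1.25]}, {"offset": [0, 0, 0], "dr": [0, 0, 1.25]}])

```text
time_s: 20.95
position: [0.5346, -0.0057, 0.1288]
tcp_rot: [[0.997, -0.08, -0.003], [-0.08, -0.997, 0.004], [-0.003, -0.004, -1.0]]
force: [-2.3, 7.4, 9.3]
opening: 0.613
grasp_force: 30.0
```

```bash
python3 m.py
```

```text
t 21.2 yaw -94.56 Mz 0.252 tau6 0.251 sd [0.026 0.   ] F [-1.7  8.1  8.7] P [ 0.5346 -0.0057  0.1288] open 0.615
```

>>> servo_tool(targets=[{"offset": [0, 0, 0], "dr": [0, 0, 0.6]}, {"offset": [0, 0, 0], "dr": [0, 0, 1.25]}, {"offset": [0, 0, 0], "dr": [0, 0, 1.25]}, {"offset": [0, 0, 0], "dr": [0, 0, 1.25]}])

```text
time_s: 21.53
position: [0.5346, -0.0057, 0.1288]
tcp_rot: [[0.995, -0.101, -0.003], [-0.101, -0.995, 0.004], [-0.004, -0.004, -1.0]]
force: [-2.3, 8.1, 7.3]
opening: 0.618
grasp_force: 30.0
```

```bash
python3 m.py
```

```text
t 21.78 yaw -95.81 Mz 0.271 tau6 0.287 sd [0.026 0.   ] F [-1.7  7.8  8.3] P [ 0.5346 -0.0057  0.1288] open 0.616
```

The torque rise fits a touch about 77° from the start click, and the nearest click to 60° back from there is at 15°. I turn back 65°.

>>> servo_tool(targets=[{"offset": [0, 0, 0], "dr": [0, 0, -4]}, {"offset": [0, 0, 0], "dr": [0, 0, -8]}, {"offset": [0, 0, 0], "dr": [0, 0, -12]}, {"offset": [0, 0, 0], "dr": [0, 0, -16]}, {"offset": [0, 0, 0], "dr": [0, 0, -20]}, {"offset": [0, 0, 0], "dr": [0, 0, -24]}, {"offset": [0, 0, 0], "dr": [0, 0, -28]}, {"offset": [0, 0, 0], "dr": [0, 0, -32]}, {"offset": [0, 0, 0], "dr": [0, 0, -36]}, {"offset": [0, 0, 0], "dr": [0, 0, -40]}, {"offset": [0, 0, 0], "dr": [0, 0, -44]}, {"offset": [0, 0, 0], "dr": [0, 0, -48]}, {"offset": [0, 0, 0], "dr": [0, 0, -52]}, {"offset": [0, 0, 0], "dr": [0, 0, -56]}, {"offset": [0, 0, 0], "dr": [0, 0, -60]}, {"offset": [0, 0, 0], "dr": [0, 0, -63]}, {"offset": [0, 0, 0], "dr": [0, 0, -65]}, {"offset": [0, 0, 0], "dr": [0, 0, -65]}, {"offset": [0, 0, 0], "dr": [0, 0, -65]}, {"offset": [0, 0, 0], "dr": [0, 0, -65]}])

```text
time_s: 23.45
position: [0.5357, -0.0078, 0.1288]
tcp_rot: [[0.513, 0.859, -0.001], [0.859, -0.513, 0.001], [0.0, -0.001, -1.0]]
force: [0.1, 1.1, 6.2]
opening: 0.61
grasp_force: 30.0
```

```bash
python3 m.py
```

```text
t 23.7 yaw -30.83 Mz 0.045 tau6 0.035 sd [0.028 0.   ] F [-1.   1.6  5.7] P [ 0.5357 -0.0078  0.1288] open 0.614
```

>>> servo_tool(targets=[{"offset": [0, 0, 0], "dr": [0, 0, 0]}, {"offset": [0, 0, 0], "dr": [0, 0, 0]}, {"offset": [0, 0, 0], "dr": [0, 0, 0]}, {"offset": [0, 0, 0], "dr": [0, 0, 0]}, {"offset": [0, 0, 0], "dr": [0, 0, 0]}, {"offset": [0, 0, 0], "dr": [0, 0, 0]}, {"offset": [0, 0, 0], "dr": [0, 0, 0]}, {"offset": [0, 0, -0.015], "dr": [0, 0, 0]}, {"offset": [0, 0, -0.04], "dr": [0, 0, 0]}, {"offset": [0, 0, -0.07], "dr": [0, 0, 0]}, {"offset": [0, 0, -0.1], "dr": [0, 0, 0]}, {"offset": [0, 0, -0.1], "dr": [0, 0, 0]}], gripper=-1)

```text
time_s: 24.7
position: [0.5401, -0.0089, 0.2342]
tcp_rot: [[0.512, 0.859, 0.012], [0.859, -0.512, -0.003], [0.004, 0.011, -1.0]]
force: [-0.1, -0.3, 0.1]
opening: 1.003
grasp_force: 0.0
```

```bash
python3 - <<'E'
from rig import bot,viewer
from h import *
c=viewer.capture("side");np.savez("side3.npz",**c); print(bot.read_state()["position"])
s0=dict(np.load("side0.npz"))
for k in (s0,c):
    print([(b[0].round(1),b[1][4]) for b in red(k,300,225,385,290)])
    i=k["color"].astype(int); m=((i[...,0]-i[...,1]>35)); m=m[228:248,305:345]; print([(b[0].round(1),b[1][4]) for b in blobs(m,np.array([305,228]),1)])
# predicted dot: dot radius from initial pixel on z=.162 plane, rotated 15deg cw
ax=np.array([.535,-.007])
for k in (s0,c):
    i=k["color"].astype(int)[228:248,305:345]; m=i[...,0]-i[...,1]>35
    v,u=np.nonzero(m)
    if len(u):
        p=plane(k,u.mean()+305,v.mean()+228,.162)[:2]-ax; print(p,np.hypot(*p),np.degrees(np.arctan2(p[1],p[0])))
a=[cv2.resize(k["color"][220:290,300:370],(400,400),interpolation=2) for k in (s0,c)]
cv2.imwrite("pics/s3.png",np.hstack(a)[:,:,::-1])
E
```

```text
[ 0.53862734 -0.00865278  0.23178397]
[(array([373.8, 226.6]), np.int64(37)), (array([364.5, 263.2]), np.int64(79))]
[(array([334.2, 236.6]), np.int64(5))]
[(array([373.9, 226.5]), np.int64(36)), (array([364.5, 263.2]), np.int64(79))]
[(array([332.8, 237.6]), np.int64(5))]
[-0.01947979 -0.00124185] 0.01951932934787041 -176.35228831930235
[-0.01975209  0.00428726] 0.020212014313558693 167.75371136707503
```

View pics/s3.png

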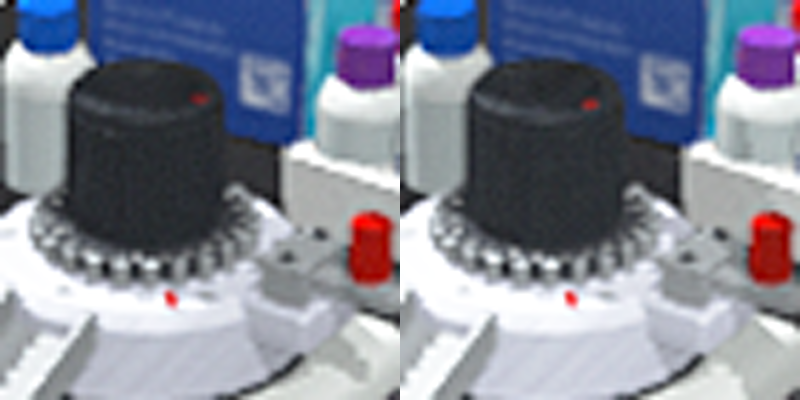

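The dot moved from (334.2,236.6) to (332.8,237.6), about 15° clockwise, so the ring stands one click from its start. The knob is still at (364.5,263.2). Next I go outside the knob with the fingers shut.

>>> servo_tool(targets=[{"offset": [-0.015, -0.026, 0], "dr": [0, 0, 7]}, {"offset": [-0.03, -0.053, 0], "dr": [0, 0, 14]}, {"offset": [-0.045, -0.08, 0], "dr": [0, 0, 21]}, {"offset": [-0.058, -0.106, 0], "dr": [0, 0, 28]}, {"offset": [-0.058, -0.106, 0], "dr": [0, 0, 35]}, {"offset": [-0.058, -0.106, 0], "dr": [0, 0, 42]}, {"offset": [-0.058, -0.106, 0], "dr": [0, 0, 49]}, {"offset": [-0.058, -0.106, 0], "dr": [0, 0, 56]}, {"offset": [-0.058, -0.106, 0], "dr": [0, 0, 60.7]}, {"offset": [-0.058, -0.106, 0], "dr": [0, 0, 60.7]}, {"offset": [-0.058, -0.106, 0], "dr": [0, 0, 60.7]}, {"offset": [-0.058, -0.106, 0], "dr": [0, 0, 60.7]}, {"offset": [-0.058, -0.106, 0], "dr": [0, 0, 60.7]}], gripper=1)

```text
time_s: 25.83
position: [0.4153, -0.0036, 0.2282]
tcp_rot: [[1.0, -0.025, -0.001], [-0.025, -1.0, 0.0], [-0.001, -0.0, -1.0]]
force: [-0.5, 0.0, -0.8]
opening: 0.095
grasp_force: 0.0
```

>>> servo_tool(targets=[{"offset": [0, 0, 0.025], "dr": [0, 0, 0]}, {"offset": [0, 0, 0.05], "dr": [0, 0, 0]}, {"offset": [0, 0, 0.075], "dr": [0, 0, 0]}, {"offset": [0, 0, 0.095], "dr": [0, 0, 0]}, {"offset": [0, 0, 0.105], "dr": [0, 0, 0]}, {"offset": [0, 0, 0.107], "dr": [0, 0, 0]}, {"offset": [0, 0, 0.107], "dr": [0, 0, 0]}, {"offset": [0, 0, 0.107], "dr": [0, 0, 0]}])

```text
time_s: 26.5
position: [0.416, -0.0039, 0.1219]
tcp_rot: [[1.0, -0.026, 0.001], [-0.026, -1.0, -0.0], [0.001, 0.0, -1.0]]
force: [-0.3, -0.0, -0.3]
opening: 0.002
grasp_force: 0.0
```

```bash
python3 - <<'E'
from rig import bot,viewer
from h import *
c=viewer.capture("side"); print(bot.read_state()["position"],bot.read_state()["force"],bot.read_state()["opening"])
cv2.imwrite("pics/s4.png",cv2.resize(c["color"][200:300,300:420],(600,500),interpolation=2)[:,:,::-1])
E
```

```text
[ 0.4162553  -0.0038962   0.12221382] [-0.22776123  0.00047421  0.0747353 ] 0.008471904452389946
```

View pics/s4.png

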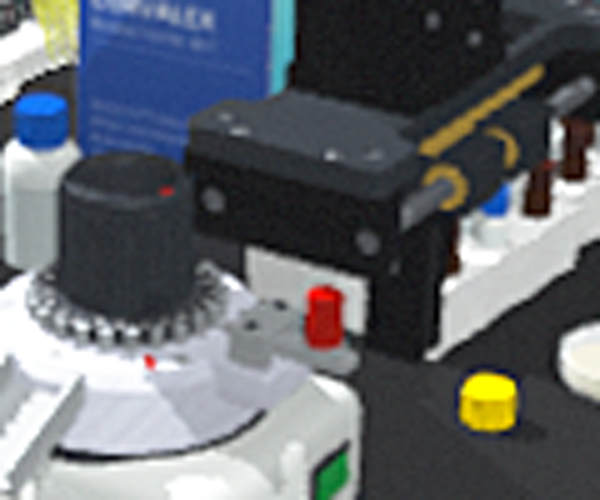

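The shut fingers stand outside the knob at the same height with a gap of roughly 15 mm. I push along tool x.

>>> servo_tool(targets=[{"offset": [0.004, 0, 0], "dr": [0, 0, 0]}, {"offset": [0.007, 0, 0], "dr": [0, 0, 0]}, {"offset": [0.01, 0, 0], "dr": [0, 0, 0]}, {"offset": [0.0115, 0, 0], "dr": [0, 0, 0]}, {"offset": [0.013, 0, 0], "dr": [0, 0, 0]}, {"offset": [0.0145, 0, 0], "dr": [0, 0, 0]}, {"offset": [0.016, 0, 0], "dr": [0, 0, 0]}, {"offset": [0.0175, 0, 0], "dr": [0, 0, 0]}, {"offset": [0.0175, 0, 0], "dr": [0, 0, 0]}])

```text
time_s: 27.3
position: [0.4323, -0.0039, 0.1214]
tcp_rot: [[1.0, -0.026, -0.002], [-0.026, -1.0, 0.001], [-0.002, -0.0, -1.0]]
force: [-1.4, 0.1, 1.5]
opening: 0.004
grasp_force: 0.9
```

>>> servo_tool(targets=[{"offset": [0.001, 0, 0], "dr": [0, 0, 0]}, {"offset": [0.002, 0, 0], "dr": [0, 0, 0]}, {"offset": [0.002, 0, 0], "dr": [0, 0, 0]}])

```text
time_s: 27.55
position: [0.4348, -0.0041, 0.1214]
tcp_rot: [[1.0, -0.026, -0.001], [-0.026, -1.0, 0.0], [-0.001, -0.0, -1.0]]
force: [-0.3, 0.3, 0.1]
opening: -0.001
grasp_force: 1.0
```

>>> servo_tool(targets=[{"offset": [0.001, 0, 0], "dr": [0, 0, 0]}, {"offset": [0.002, 0, 0], "dr": [0, 0, 0]}, {"offset": [0.002, 0, 0], "dr": [0, 0, 0]}])

```text
time_s: 27.8
position: [0.4372, -0.0042, 0.1215]
tcp_rot: [[1.0, -0.026, 0.0], [-0.026, -1.0, 0.0], [0.0, -0.0, -1.0]]
force: [-1.3, 0.9, -0.4]
opening: 0.002
grasp_force: 1.0
```

```bash
python3 - <<'E'
from rig import bot,viewer
from h import *
c=viewer.capture("side"); print(bot.read_state()["position"],bot.read_state()["force"])
s=dict(np.load("side0.npz"))
for k in (s,c):
    b=red(k,350,250,385,280)[0]; print(b, plane(k,*b[0],.125))
E
```

```text
[ 0.43713862 -0.00419886  0.1215107 ] [-2.0344224   0.73195651  0.28646841]
(array([364.4556962 , 263.18987342]), array([361, 257,   8,  13,  79])) [ 0.44723233 -0.00610298  0.125     ]
(array([360.63265306, 262.59183673]), array([359, 257,   5,  12,  49])) [ 0.4543952  -0.00435915  0.125     ]
```

>>> servo_tool(targets=[{"offset": [0.001, 0, 0], "dr": [0, 0, 0]}, {"offset": [0.002, 0, 0], "dr": [0, 0, 0]}, {"offset": [0.002, 0, 0], "dr": [0, 0, 0]}])

```text
time_s: 28.1
position: [0.4384, -0.0042, 0.1214]
tcp_rot: [[1.0, -0.026, -0.002], [-0.026, -1.0, 0.0], [-0.002, -0.0, -1.0]]
force: [-2.7, 0.9, 1.3]
opening: 0.007
grasp_force: 1.7
```

>>> servo_tool(targets=[{"offset": [0.001, 0, 0], "dr": [0, 0, 0]}, {"offset": [0.001, 0, 0], "dr": [0, 0, 0]}, {"offset": [0.001, 0, 0], "dr": [0, 0, 0]}])

```text
time_s: 28.35
position: [0.4384, -0.0041, 0.1214]
tcp_rot: [[1.0, -0.026, -0.004], [-0.026, -1.0, 0.0], [-0.004, -0.0, -1.0]]
force: [-6.0, 0.6, 2.8]
opening: 0.001
grasp_force: 2.5
```

>>> servo_tool(targets=[{"offset": [0.001, 0, 0], "dr": [0, 0, 0]}, {"offset": [0.001, 0, 0], "dr": [0, 0, 0]}, {"offset": [0.001, 0, 0], "dr": [0, 0, 0]}])

```text
time_s: 28.6
position: [0.4384, -0.0041, 0.1213]
tcp_rot: [[1.0, -0.025, -0.006], [-0.025, -1.0, 0.001], [-0.006, -0.0, -1.0]]
force: [-6.7, -1.1, 4.1]
opening: 0.002
grasp_force: 3.3
```

>>> servo_tool(targets=[{"offset": [0.001, 0, 0], "dr": [0, 0, 0]}, {"offset": [0.002, 0, 0], "dr": [0, 0, 0]}, {"offset": [0.002, 0, 0], "dr": [0, 0, 0]}])

```text
time_s: 28.85
position: [0.4385, -0.004, 0.1212]
tcp_rot: [[1.0, -0.025, -0.01], [-0.025, -1.0, 0.001], [-0.01, -0.001, -1.0]]
force: [-10.4, -1.4, 5.5]
opening: 0.003
grasp_force: 4.9
```

>>> servo_tool(targets=[{"offset": [-0.005, 0, 0], "dr": [0, 0, 0]}, {"offset": [-0.015, 0, 0], "dr": [0, 0, 0]}, {"offset": [-0.03, 0, 0], "dr": [0, 0, 0]}, {"offset": [-0.03, 0, -0.03], "dr": [0, 0, 0]}, {"offset": [-0.03, 0, -0.07], "dr": [0, 0, 0]}, {"offset": [-0.03, 0, -0.11], "dr": [0, 0, 0]}, {"offset": [-0.03, 0, -0.11], "dr": [0, 0, 0]}, {"offset": [-0.03, 0, -0.11], "dr": [0, 0, 0]}, {"offset": [-0.03, 0, -0.11], "dr": [0, 0, 0]}])

```text
time_s: 29.6
position: [0.4133, -0.0038, 0.2317]
tcp_rot: [[1.0, -0.026, 0.002], [-0.026, -1.0, -0.001], [0.002, 0.001, -1.0]]
force: [0.2, 0.6, -0.2]
opening: 0.008
grasp_force: 0.0
```

```bash
python3 - <<'E'
from rig import bot,viewer
from h import *
c=viewer.capture("side"); st=bot.read_state(); print(st["position"],st["force"],st["time_s"])
s=dict(np.load("side0.npz"))
P=[]
for k in (s,c):
    b=red(k,350,250,385,280)[0]; P.append(plane(k,*b[0],.125)); print(b,P[-1])
    i=k["color"].astype(int)[228:248,305:345]; m=i[...,0]-i[...,1]>35; v,u=np.nonzero(m); p=plane(k,u.mean()+305,v.mean()+228,.162)[:2]-[.535,-.007]; print("dot",np.degrees(np.arctan2(p[1],p[0])))
print("moved mm",1000*(P[1]-P[0]))
cv2.imwrite("pics/s5.png",cv2.resize(c["color"][180:420,150:450],(750,600),interpolation=2)[:,:,::-1])
E
```

```text
[ 0.41254267 -0.00361078  0.23090418] [ 0.34232608 -0.36390352 -1.52164317] 29.65
(array([364.4556962 , 263.18987342]), array([361, 257,   8,  13,  79])) [ 0.44723233 -0.00610298  0.125     ]
dot -176.35228831930235
(array([361.01315789, 261.92105263]), array([358, 256,   7,  12,  76])) [ 0.45515087 -0.00722613  0.125     ]
dot 167.0985012829065
moved mm [ 7.91854513e+00 -1.12314792e+00 -5.55111512e-14]
```

View pics/s5.png

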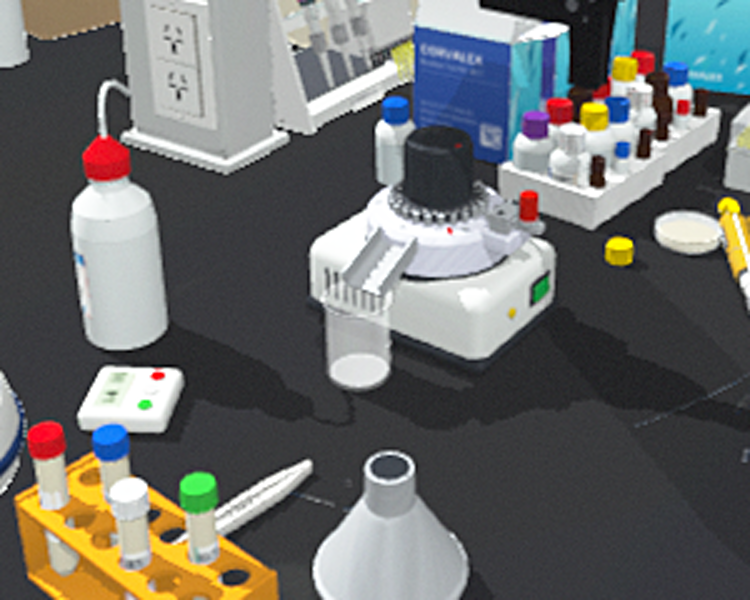

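The knob has moved 8 mm from where it started (0 to 2 mm of travel) onto a hard stop, well past the 5 mm where a pin would stop it. The knob is at crop (528,206), nothing touches the mill, and the bystanders in view look undisturbed.

```bash
python3 -c "
from rig import ticket
print(ticket.hand_in())"
```

```text
the job is handed in; nothing more can be done
None
```

I set the ring at the click nearest four back from where the burrs touched, about 62° (4.1 clicks). I pushed the lock bolt home to its stop, let go of the mill and handed the job in at about 30 s; the hand-in returned no verdict.

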